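# Seat a capped organ resonator in the sprung nest

## Task

The glued brass cap on the small resonator (the standing zinc pipe with a brass sleeve round its narrow tip) has to be kept under pressure while it sets. First crank the drill vise until its jaw grips the seating nest tightly, then set the resonator in the nest with its cap down and press it straight down against the spring ejector until the cap sits flat and firm on the nest floor. Finish while still holding it pressed home like that, because the spring lifts it if you let go; leave the other pipe, the hammer and the mallet where they are.

Things in the scene. Friction and masses are not known exactly. Their poses are not given: they have to be found in the camera images.
- vise: Blue-grey drill vise bolted to the bench, 190 mm long, jaws 100 mm wide. Origin on the bench below the jaw opening. x: level, along the screw, from the crank handle (-x end) to the fixed jaw (+x end); z up. Bed (nest stands on it) 62 mm above the bench, jaw tops 102 mm. The fixed jaw's gripping face is the plane x = +27 mm. Screw axis at y = 0, 82 mm above the bench.
- vise_jaw: Sliding jaw. Origin at the foot of the middle of its gripping face, axes as the vise's. It slides along the vise's +x towards the fixed jaw, 6 mm per turn of the crank: face at vise x = -33 mm + 0.955 mm per radian that the crank reads. The screw holds it wherever it is left.
- vise_crank (a joint): Crank angle, rad, range -0.5 to 13; 0 = crank arm straight up. Clockwise seen from the handle end (looking along vise +x) raises it and closes the jaw. At value q the handle's axis is off the screw axis by -42 mm sin q along vise y and +42 mm cos q along z. Turns with about 4 N at the handle; once the nest is met by both jaws, about a quarter turn more makes it tight.
- crank_grip (a point): Where to hold the crank: on the axis of its black round handle, 20 mm diameter, 82 mm long, parallel to the screw and free to revolve. 55 mm out from the crank arm (free end 27 mm farther), so that a gripper holding it here from above clears the arm all the way round. At vise x = -217.5 mm + 0.955 mm per radian of the crank, as it travels with the jaw.
- nest: Aluminium seating nest, 0.55 kg, standing loose on the vise bed between the jaws. Block 50 mm (its x, between the jaws) x 60 x 50 mm high; on top a round plate 84 mm diameter, 8 mm thick, 10 mm above the jaw tops, and a shallow round cup. Origin at the centre of its underside, axes near the vise's. The jaw pushes it along until it meets the fixed jaw.
- nest_floor (a point): Centre of the flat floor of the nest's cup (the hard stop), 58 mm above the nest's underside. The cup wall stands 9 mm above this floor; inside it is 63 mm in diameter for the lower 4.5 mm, then flares to 72 mm at the rim.
- ejector (a joint): Travel (m) of the spring ejector, a brass button of 26 mm diameter in the middle of the nest floor. 0: its top is 12 mm above the floor; grows as it is pressed down; 0.012: flush with the floor. It pushes up with about 4 N at 0 and 9 N when flush.
- pipe: The small capped resonator, loose, about 0.12 kg, rigid, standing upright on its cap at the start. Origin at the centre of the cap's underside, z towards the tip. Flat brass cap 58 mm diameter, 5 mm thick; grey zinc cone 55 mm tapering to 21 mm; round brass tip sleeve, the place to hold, 22 mm diameter from 95 to 138 mm above the origin (138 = top).
- plain_pipe: Another zinc cone standing on its wide end, no brass on it, 118 mm high, 66 mm diameter at the foot, 24 mm at the top; to be left alone. Origin at the centre of its foot. It and the capped resonator stand one on each side of the vise, either way round.
- hammer: Hammer lying on the bench, 260 mm long, wooden handle; to be left alone. Origin under its middle.
- mallet: Wooden mallet lying on the bench, 220 mm long, head 64 mm diameter; to be left alone. Origin under the handle.
There are look-alikes about, which are no part of the job. What is shaped like the nest but turquoise is not meant. Leave any orange look-alike of the pipe alone.

How it is judged:
On the way, in this order (a step that is already met when the one before it is completed fails the run):
1. the vise jaw grips the nest tightly (over 25 N) against the fixed jaw (contact force between vise_jaw and nest above 25 N), for 0.2 s.
2. the resonator is lifted off the bench (height (world z) of pipe above 0.06 m), for 0.1 s.
3. the resonator's cap is pressed onto the nest floor (z of pipe in the frame of nest_floor below 0.0012 m and horizontal distance between pipe and nest_floor below 0.004 m and value of joint ejector above 0.0105 m), for 0.3 s.
At the end, for the whole second after the job is handed in: Jaw presses the nest over 25 N; cap underside under 1.2 mm above the nest floor, within 4 mm of centre, axis within 0.035 rad of the nest's and 0.05 of vertical; ejector in over 10.5 mm; pipe bears on nest and ejector with over 11 N (spring alone 9 N), held by the robot, still (all of step 3 and contact force between vise_jaw and nest above 25 N and angle between the z axis of pipe and the z axis of nest, either way round below 0.035 rad and angle between pipe's own z axis and vertical below 0.05 rad and contact force between pipe and nest above 11 N and contact force between any of the fingers, the arm and pipe above 3 N and linear speed of pipe below 0.01 m/s); the arm keeps its last pose, push and grip.
It fails at once if the other pipe, the hammer or the mallet is moved more than 30 mm (distance of any of plain_pipe, hammer, mallet from where it was at the start of the episode above 0.03 m).
It fails at once if the resonator is knocked over (angle between pipe's own z axis and vertical above 1.2 rad).
It also fails if it takes over 61 s, if anything falls off the work surface, if the arm or the gripper's body presses on something with over 40 N, if the wrist force passes 120 N, or if a joint passes its speed limit or range.

## Robot

A 6-joint arm with a two-finger parallel gripper is mounted at the origin on the work surface. World frame = base frame: x ahead of the robot, y to its left, z up, the work surface at z = 0. Lengths are in m, angles in rad, forces in N, time in s.
With the tool pointing down it reaches from about 0.325 to 0.9 m from the base axis. Payload 6.1 kg.
Tool frame: the origin (TCP) lies midway between the tips of the shut fingers; the grasp point (between the pads) lies 19 mm behind it; x points along the fingers, y is the direction in which the jaws open and shut, and the axes are right-handed (so a half turn about x gives the same grasp; the last joint's range is limited). The gripper opens to 85 mm and grips with 20 to 120 N. Pads are 22 mm wide; open, the fingers measure 114 mm over their backs; the gripper's body (76 mm by 85 mm) begins 54 mm behind the grasp point. The pads swing forward as they close: fully open they stand 13 mm farther back than shut.
Start: joints at [1.095, 0.22, 1.526, -0, 1.395, -0.126], TCP at [0.214, 0.587, 0.231] pointing down, gripper open.
Joint ranges: [-2.98, 2.98], [-0.91, 2.08], [0.09, 2.57], [-1.24, 4.39], [0.2, 2.65], [-2.68, 2.68]. Speed limits (rad/s): [2.57, 2.57, 3.01, 3.14, 3.14, 3.14].

## Interface

Orientations are given as [roll, pitch, yaw] about the fixed x, y, z axes, in that order (R = Rz(yaw) Ry(pitch) Rx(roll)).
In Python, from plant import movep, move_l, set_joints, gripper_to, hold, inverse_kinematics, observe, get_image, get_calibration, Unreachable, job_done gives the robot as it stands. Calls block until the motion is done:
- movep(position, orientation): joint-space move of the TCP to a pose.
- move_l(position, feed=0.15, rotation=None, max_force=None): straight line of the TCP; rotation=None keeps the orientation; feed is the mean speed in m/s. With max_force (N) it stops when the force on the tool has changed by that much, and returns True; else False.
- set_joints(angles): joint-space move.
- gripper_to(opening, f_grip=None): finger opening in m; f_grip is the grip in N (None keeps the last); returns when the fingers have stopped.
- hold(seconds).
- inverse_kinematics(position, orientation): joint angles nearest the present ones, or None.
- observe(): the state.
- get_image(name): name is "side" or "top"; returns (picture, depth): 384x512x3 uint8, red, green, blue; 384x512 float32, m along the optical axis (not along the pixel's ray), 0 where there is no reading.
- get_calibration(name): a dict with "intrinsics" (3x3 intrinsics, pixels), "world_from_camera" (4x4, takes a point from camera to world coordinates). Camera axes: x right, y down, z forward; pixel columns grow to the right and rows downward; lengths in m; the calibration is good to about 2 mm. A picture is of the moment at which its call begins. get_calibration takes no time and is no camera call.
A pose or a line that the arm cannot do raises Unreachable and nothing moves.
- job_done(): hands the job in, once; it reports no verdict.
The state is a dict: "time_s": time; "q": joint angles; "joint_velocities": joint speeds; "joint_torque": joint torques, N m; "eef_pos": TCP position; "tcp_rot": TCP orientation; "ft_force": force on the tool from outside, world axes, zero at the start; "torque": the same for the moment, N m; "opening": finger opening in m.
Only numpy, scipy, OpenCV 4.12 (cv2) and the standard library are available. Lean on these libraries where they do the work, as an engineer would, in place of code of your own. Each camera call takes 0.05 s, during which the arm holds its last target. There are 200 camera calls.

## Working session

There is one attempt and no reset: what is moved stays moved. The work goes in short steps, each a Python script; the robot and the scene stay as the last script left them, time stands still between calls to the robot, and variables do not carry over. Pictures are saved under pics/ and viewed, about 8 in all and at most 12, crops included, and the job is handed in when it is done.

```bash
ls; mkdir -p pics; python3 - <<'E'
from plant import *
import cv2, numpy as np
for n in("side","top"):
    im,d=get_image(n); cv2.imwrite(f"pics/{n}0.png",im[...,::-1]); np.save(f"{n}0.npy",d)
    c=get_calibration(n); print(c)
print(observe())
E
```

```text
pics
{'intrinsics': array([[492.40169688,   0.        , 264.02520727],
       [  0.        , 492.40169688, 189.75730811],
       [  0.        ,   0.        ,   1.        ]]), 'world_from_camera': array([[ 0.94287519, -0.20406709,  0.2633306 ,  0.17200881],
       [-0.33299166, -0.60135801,  0.7262817 , -1.11286512],
       [ 0.01014578, -0.77247988, -0.63495818,  1.053258  ],
       [ 0.        ,  0.        ,  0.        ,  1.        ]])}
{'intrinsics': array([[400.78087003,   0.        , 254.27319195],
       [  0.        , 400.78087003, 191.64860819],
       [  0.        ,   0.        ,   1.        ]]), 'world_from_camera': array([[ 0.01065979, -0.99344209,  0.11383844,  0.42643347],
       [-0.99994178, -0.01039992,  0.00287647, -0.03183956],
       [-0.00167369, -0.11386247, -0.99349511,  1.25926475],
       [ 0.        ,  0.        ,  0.        ,  1.        ]])}
{'time_s': 0.1, 'q': array([ 1.09491691e+00,  2.21182644e-01,  1.52751582e+00, -1.24939504e-05,
        1.39470798e+00, -1.26097572e-01]), 'joint_velocities': array([-0.00038782,  0.00044843, -0.00403185, -0.00093967, -0.00273567,
        0.00073737]), 'joint_torque': array([ 1.06512500e-03, -4.98241639e+01, -3.90546799e+01, -1.56297699e-05,
        5.64485294e-03, -3.93009964e-05]), 'eef_pos': array([0.21393116, 0.58665198, 0.23027661]), 'tcp_rot': array([-1.69011442,  1.56898249, -2.03989407]), 'ft_force': array([ 0.44032845, -0.96778383,  0.49807233]), 'torque': array([ 0.00362645, -0.02740765, -0.03448863]), 'opening': 0.08567549248409814}
```

View pics/top0.png

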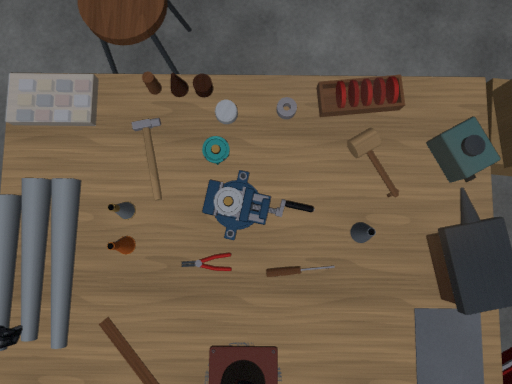

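View pics/side0.png

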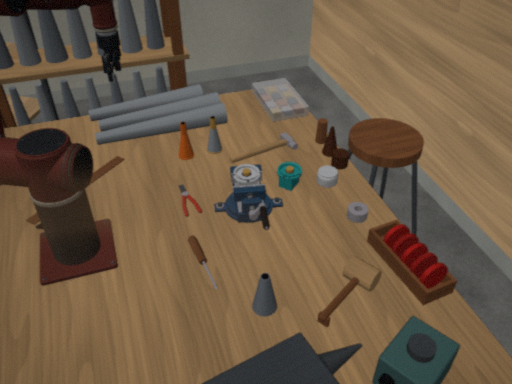

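Top view: vise near (236,203), with its handle at (300,206) and fixed jaw to the left. The capped resonator is at (122,210) with the orange look-alike at (122,245), and the plain pipe is at (362,232). Next I'll enlarge both.

```bash
cat > h.py <<'E'
import numpy as np, cv2
from plant import *
def cloud(n,d):
    c=get_calibration(n);K=c["intrinsics"];T=c["world_from_camera"]
    v,u=np.mgrid[:384,:512]
    P=np.stack([(u-K[0,2])*d/K[0,0],(v-K[1,2])*d/K[1,1],d],-1)@T[:3,:3].T+T[:3,3]
    P[d==0]=np.nan
    return P
def proj(n,p):
    c=get_calibration(n);K=c["intrinsics"];T=c["world_from_camera"]
    q=K@(T[:3,:3].T@(np.asarray(p)-T[:3,3])); return q[:2]/q[2]
def circ(p):
    A=np.c_[2*p,np.ones(len(p))];s=np.linalg.lstsq(A,(p**2).sum(1),rcond=None)[0]
    return s[:2],np.sqrt(s[2]+s[:2]@s[:2])
E
python3 - <<'E'
from h import *
t=cv2.imread("pics/top0.png");s=cv2.imread("pics/side0.png")
a=cv2.resize(t[165:245,195:325],None,fx=6,fy=6,interpolation=cv2.INTER_CUBIC);cv2.imwrite("pics/a.png",a)
b=cv2.resize(s[105:235,170:310],(646,600),interpolation=cv2.INTER_CUBIC);cv2.imwrite("pics/b.png",b)
P=cloud("top",np.load("top0.npy"));S=cloud("side",np.load("side0.npy"))
print("bench z",np.nanmedian(P[280:300,180:240,2]),np.nanmedian(S[240:260,130:170,2]))
for n,Q,box in(("top",P,(180,240,195,325)),("side",S,(160,230,215,290))):
    q=Q[box[0]:box[1],box[2]:box[3]].reshape(-1,3)
    for lo,hi in((.095,.106),(.108,.117),(.117,.124),(.124,.14)):
        m=q[(q[:,2]>lo)&(q[:,2]<hi)]
        if len(m)>3: print(n,lo,len(m),m.min(0).round(4),m.max(0).round(4),m.mean(0).round(4))
# pipes
for n,Q,box in(("top",P,(190,228,95,140)),("side",S,(110,158,203,226))):
    q=Q[box[0]:box[1],box[2]:box[3]].reshape(-1,3)
    for lo in np.arange(.01,.16,.02):
        m=q[(q[:,2]>lo)&(q[:,2]<lo+.02)]
        if len(m)>3: print("pipe",n,round(lo,3),len(m),m.min(0).round(4),m.max(0).round(4),m.mean(0).round(4))
E
```

```text
bench z -0.0003137603042324688 0.0012686133881623096
top 0.095 916 [ 0.4738 -0.1123  0.0951] [0.5925 0.1224 0.1059] [0.5293 0.0278 0.101 ]
top 0.108 86 [ 0.4895 -0.1882  0.108 ] [0.5852 0.0944 0.117 ] [ 0.5241 -0.0075  0.1153]
top 0.117 472 [ 0.4893 -0.1991  0.117 ] [0.5725 0.0865 0.124 ] [ 0.526  -0.0095  0.1206]
top 0.124 356 [ 0.4915 -0.1952  0.124 ] [0.5688 0.0854 0.1366] [0.5281 0.0031 0.128 ]
side 0.095 494 [ 0.4777 -0.1135  0.095 ] [0.5993 0.1225 0.106 ] [ 0.5249 -0.0111  0.1015]
side 0.108 58 [ 0.4931 -0.1986  0.108 ] [0.5734 0.1096 0.1169] [ 0.5207 -0.0684  0.113 ]
side 0.117 272 [ 0.4931 -0.1998  0.117 ] [0.5749 0.0812 0.124 ] [ 0.5284 -0.0191  0.1212]
side 0.124 318 [ 0.4934 -0.2006  0.124 ] [0.5749 0.0871 0.1384] [ 0.531  -0.008   0.1284]
pipe top 0.01 63 [0.4826 0.3456 0.0103] [0.5325 0.3858 0.0293] [0.5049 0.3586 0.0196]
pipe top 0.03 59 [0.4874 0.3491 0.03  ] [0.5308 0.3828 0.0496] [0.5053 0.3593 0.0399]
pipe top 0.05 48 [0.4897 0.3554 0.0503] [0.5259 0.3802 0.0697] [0.5071 0.3629 0.0605]
pipe top 0.07 40 [0.4941 0.3584 0.0701] [0.5214 0.3786 0.0899] [0.5064 0.3646 0.0
[... 174 characters left out ...]
7]
pipe top 0.13 53 [0.4989 0.3626 0.1306] [0.5188 0.383  0.1418] [0.5083 0.3723 0.137 ]
pipe side 0.01 117 [0.4744 0.3434 0.0102] [0.5949 0.5289 0.0299] [0.5219 0.4131 0.0207]
pipe side 0.03 131 [0.4911 0.3436 0.0301] [0.5953 0.5207 0.05  ] [0.5336 0.4442 0.0399]
pipe side 0.05 180 [0.4929 0.3514 0.0502] [0.5991 0.5423 0.0697] [0.5385 0.4666 0.0606]
pipe side 0.07 99 [0.4985 0.353  0.0701] [0.5935 0.5448 0.0897] [0.5325 0.4603 0.076 ]
pipe side 0.09 28 [0.503  0.3583 0.0901] [0.5237 0.3739 0.1097] [0.5131 0.367  0.1001]
pipe side 0.11 27 [0.5018 0.3593 0.1105] [0.523  0.3802 0.1298] [0.5107 0.3664 0.1204]
pipe side 0.13 30 [0.5021 0.3565 0.1303] [0.5233 0.3885 0.1453] [0.5122 0.3703 0.1375]
```

View pics/a.png

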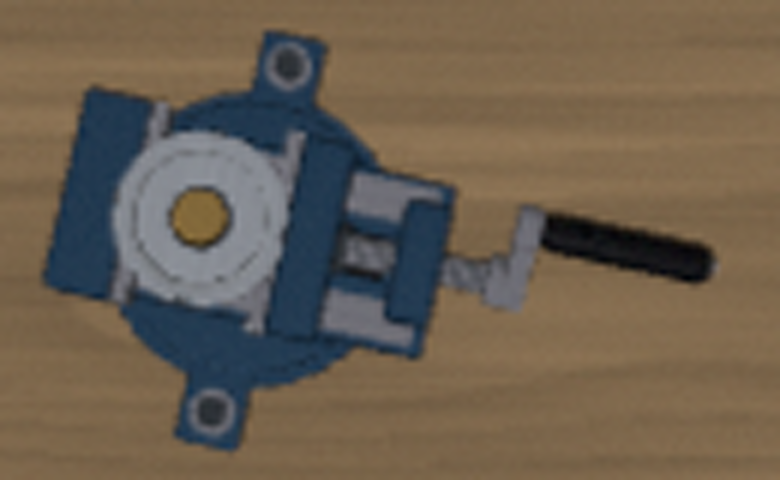

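View pics/b.png

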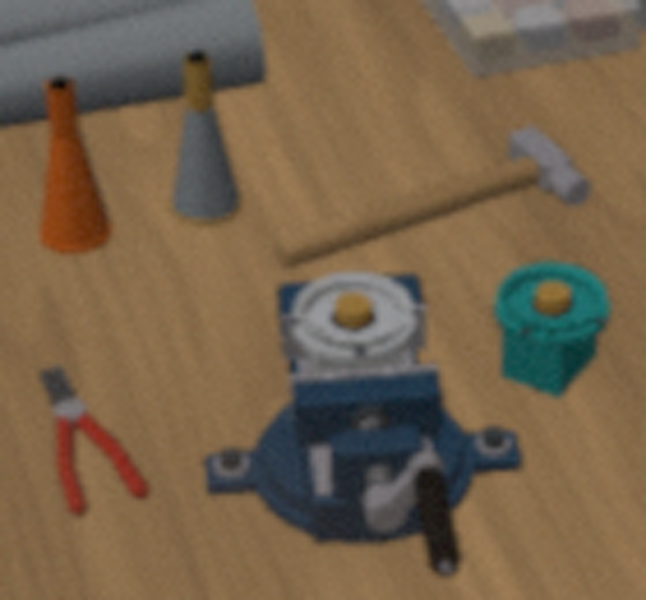

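The crops show the vise tilted about 11–12° in the image: fixed jaw at left in crop a, nest button at crop (202,216), handle from (550,232) to (705,262). In crop b the resonator is the grey cone with the brass tip at (200,80); orange is the look-alike. Now I'll fit the poses.

```bash
python3 - <<'E'
from h import *
from scipy.optimize import least_squares
for n in("top","side"):
    P=cloud(n,np.load(n+"0.npy")); im=cv2.imread(f"pics/{n}0.png").astype(int);B,G,R=im[...,0],im[...,1],im[...,2]
    X,Y,Z=P[...,0],P[...,1],P[...,2]
    # pipe
    m=(abs(X-.51)<.045)&(abs(Y-.372)<.04)&(Z>.012)&(Z<.15); q=P[m]
    rr=lambda z: np.where(z>.095,.011,np.interp(z,[.005,.095],[.0275,.0105]))
    f=lambda c: np.where(q[:,2]>.136,0,np.hypot(q[:,0]-c[0],q[:,1]-c[1])-rr(q[:,2]))
    r=least_squares(f,[.51,.372],loss="soft_l1",f_scale=.002); print(n,"pipe",r.x.round(4),np.median(abs(r.fun)),len(q))
    near=(abs(X-.53)<.12)&(Y>-.21)&(Y<.13)
    # button
    m=near&(R-B>40)&(Z>.115)&(Z<.14)&(abs(Y-.04)<.05); q=P[m]; print(n,"button",len(q),q.mean(0).round(4),np.ptp(q,0).round(3))
    # nest whites z>.112
    m=near&(Z>.11)&(Z<.14)&(Y>-.02)&(Y<.1); q=P[m]; 
    hull=cv2.convexHull(q[:,:2].astype(np.float32)); print(n,"nest hull circle",cv2.minEnclosingCircle(hull), cv2.fitEllipse(hull), np.median(q[:,2]))
    # handle
    m=near&(Z>.09)&(R<60)&(G<60)&(B<60)&(Y<-.08); q=P[m]
    c=q.mean(0);_,s,V=np.linalg.svd(q-c);print(n,"handle",len(q),c.round(4),V[0].round(3),np.degrees(np.arctan2(V[0][1],V[0][0])).round(2),q.min(0).round(4),q.max(0).round(4))
    # jaw tops
    for nm,lo,hi in(("fixed",.06,.13),("mov",-.06,.02)):
        m=near&(Z>.096)&(Z<.108)&(B-R>25)&(Y>lo)&(Y<hi); q=P[m]
        if len(q)>10: print(n,nm,len(q),cv2.minAreaRect(q[:,:2].astype(np.float32)*1000),np.median(q[:,2]))
E
```

```text
top pipe [0.5087 0.3738] 0.0005480804146323209 294
top button 61 [0.5293 0.0461 0.1308] [0.022 0.024 0.02 ]
top nest hull circle ((0.5306596755981445, 0.046348050236701965), 0.04272002354264259) ((0.5303541421890259, 0.04582943767309189), (0.08253306895494461, 0.08351072669029236), 82.61349487304688) 0.12183377823031649
top handle 181 [ 0.517  -0.1562  0.123 ] [-0.207 -0.978  0.014] -101.94 [ 0.5032 -0.196   0.1155] [ 0.5314 -0.1163  0.1294]
top fixed 322 ((542.4257202148438, 97.7720718383789), (30.92708969116211, 96.0310287475586), 77.87745666503906) 0.1016274343773953
top mov 364 ((521.85009765625, -25.635353088378906), (71.72098541259766, 99.86331939697266), 83.71630859375) 0.10128457463520912
side pipe [0.5132 0.3741] 0.0018541368933387026 308
side button 48 [0.5313 0.0434 0.1312] [0.022 0.03  0.012]
side nest hull circle ((0.5350886583328247, 0.04357516020536423), 0.044198423624038696) ((0.5340117812156677, 0.044088929891586304), (0.08170025050640106, 0.08744127303361893), 163.72076416015625) 0.12436185491166374
side handle 130 [ 0.5194 -0.158   0.1236] [-0.211 -0.977  0.036] -102.21 [ 0.5064 -0.2006  0.0933] [ 0.5353 -0.1113  0.1309]
side fixed 18 ((545.3798828125, 98.17858123779297), (19.951967239379883, 93.84436798095703), 81.51221466064453) 0.10391231961830333
side mov 201 ((520.492919921875, -28.835121154785156), (68.20813751220703, 91.37005615234375), 81.96527099609375) 0.10302924548658254
```

```bash
cat >> h.py <<'E'
YAW=np.radians(78.0); U=np.array([np.cos(YAW),np.sin(YAW),0]); W=np.array([-U[1],U[0],0])
ORG=.157*U-.5115*W
def V(x,y,z): return ORG+x*U+y*W+np.array([0,0,z])
def grip(q): return V(-.2175+.000955*q,-.042*np.sin(q),.082+.042*np.cos(q)-.019)
def ori(yaw): return [0,np.pi/2,yaw]
def st(): o=observe(); return o["time_s"].__round__(2),np.round(o["eef_pos"],4),np.round(o["ft_force"],1),round(o["opening"],4)
E
python3 - <<'E'
from h import *
for y in(YAW,YAW-np.pi):
    print(y,inverse_kinematics(grip(.76)+[0,0,.1],ori(y)),inverse_kinematics(grip(3.14),ori(y)))
print(inverse_kinematics(np.array([.511,.374,.2]),ori(YAW)),inverse_kinematics(np.array([.511,.374,.2]),ori(YAW-np.pi)))
y=min((YAW,YAW-np.pi),key=lambda y:abs(inverse_kinematics(grip(.76)+[0,0,.1],ori(y))[5]))
open("yaw","w").write(str(y))
movep(grip(.76)+[0,0,.11],ori(y)); print(st())
move_l(grip(.76)+[0,0,.003],feed=.12,max_force=15); print(st())
im,d=get_image("side"); cv2.imwrite("pics/c.png",cv2.resize(im[140:260,200:320,::-1],(600,600)))
E
```

```text
1.361356816555577 None None
-1.7802358370342162 [-4.64660925e-01  5.69202426e-02  1.78018112e+00 -4.44089210e-16
  1.30449129e+00 -2.55221415e-01] [-4.74655650e-01  2.22141838e-01  1.96098901e+00 -4.44089210e-16
  9.58461806e-01 -2.65216139e-01]
[ 0.5073711   0.26205946  1.53655852  0.          1.34297468 -2.42478204] [ 5.07371103e-01  2.62059459e-01  1.53655852e+00 -4.44089210e-16
  1.34297468e+00  7.16810613e-01]Traceback (most recent call last):
  File "<stdin>", line 5, in <module>
  File "<stdin>", line 5, in <lambda>
TypeError: 'NoneType' object is not subscriptable
```

```bash
echo 'TY=YAW-np.pi' >> h.py; python3 - <<'E'
from h import *
movep(grip(.76)+[0,0,.11],ori(TY)); print(st())
move_l(grip(.76)+[0,0,.003],feed=.12,max_force=15); print(st())
im,d=get_image("side"); cv2.imwrite("pics/c.png",cv2.resize(im[140:260,200:320,::-1],(600,600)))
E
```

```text
(2.98, array([ 0.5165, -0.1701,  0.2035]), array([-0.8,  0.7,  0.1]), 0.0855)
(4.02, array([ 0.5169, -0.1712,  0.0974]), array([-0.2, -0.4,  0.3]), 0.0853)
```

View pics/c.png

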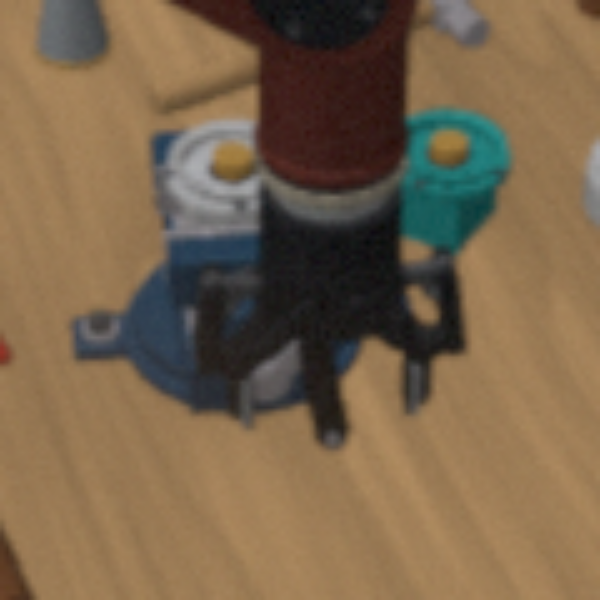

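The handle end at (332,438) sits midway between the fingers at (247) and (413). I'll close and turn a little.

```bash
python3 - <<'E'
from h import *
move_l(grip(.76),feed=.05); gripper_to(0.0,f_grip=60); print(st())
q=.76
for i in range(6):
    q+=.3; move_l(grip(q),feed=.1); print(round(q,2),st())
E
```

```text
(4.94, array([ 0.5162, -0.1709,  0.0936]), array([-0.9,  0.3,  1.5]), 0.0179)
1.06 (5.22, array([ 0.525 , -0.1724,  0.0837]), array([ 5.2, -0.6, -2.4]), 0.0185)
1.36 (5.49, array([ 0.53  , -0.1732,  0.0722]), array([ 7.5, -1.1, -2.3]), 0.0182)
1.66 (5.77, array([ 0.5315, -0.1733,  0.0596]), array([11.5, -1.3, -4.2]), 0.0181)
1.96 (6.04, array([ 0.5291, -0.1725,  0.0472]), array([ 15.7,  -1.8, -10.7]), 0.0183)
2.26 (6.32, array([ 0.5228, -0.171 ,  0.036 ]), array([ 16.1,  -3.8, -15.7]), 0.0185)
2.56 (6.59, array([ 0.512 , -0.1685,  0.0262]), array([ 15.1,  -5.4, -21.4]), 0.0182)
```

```bash
python3 - <<'E'
from h import *
print(grip(2.56),st())
q=2.56; off=np.zeros(3); T=[]
def rad(q): return -np.sin(q)*W+np.array([0,0,np.cos(q)])
def tan(q): return -np.cos(q)*W-np.array([0,0,np.sin(q)])
for i in range(18):
    q+=.3*(i>0); move_l(grip(q)+off,feed=.1); F=observe()["ft_force"]
    fr,ft,fx=F@rad(q),F@tan(q),F@U
    off=off+np.clip(.00008*fr,-.0012,.0012)*rad(q)
    print(round(q,2),"r %.1f t %.1f x %.1f"%(fr,ft,fx),(off*1000).round(1),(rad(q)@(np.array(observe()["eef_pos"])-grip(q)-off)*1000).round(2))
np.save("off.npy",off);np.save("q.npy",q);print(st())
E
```

```text
[ 0.51082087 -0.16793052  0.02790527] (6.59, array([ 0.512 , -0.1685,  0.0262]), array([ 15.1,  -5.4, -21.4]), 0.0182)
2.56 r 25.9 t -2.6 x -1.0 [ 0.6 -0.1 -1. ] 0.94
2.86 r 12.6 t 0.2 x -2.0 [ 0.9 -0.2 -2. ] 0.1
3.16 r 3.1 t 2.8 x -1.8 [ 0.9 -0.2 -2.2] -0.07
3.46 r -0.3 t 3.0 x -1.4 [ 0.9 -0.2 -2.2] -0.38
3.76 r -2.0 t 3.0 x -0.4 [ 1.  -0.2 -2.1] -0.69
4.06 r -2.4 t 2.9 x -0.7 [ 1.2 -0.2 -2. ] -0.95
4.36 r -3.5 t 2.3 x -0.4 [ 1.4 -0.3 -1.9] -1.03
4.66 r -5.1 t 3.4 x -1.6 [ 1.8 -0.4 -1.8] -0.85
4.96 r -5.6 t 2.0 x -1.7 [ 2.2 -0.5 -1.9] -0.54
5.26 r -4.4 t 2.6 x -2.4 [ 2.5 -0.5 -2.1] -0.28
5.56 r -2.8 t 0.3 x -2.5 [ 2.7 -0.6 -2.3] -0.15
5.86 r 0.4 t -2.2 x -3.3 [ 2.7 -0.6 -2.3] -0.35
6.16 r 0.3 t -0.2 x -3.0 [ 2.7 -0.6 -2.3] -0.26
6.46 r -1.4 t 2.8 x -1.7 [ 2.6 -0.6 -2.4] 0.04
6.76 r 0.4 t 4.2 x -2.0 [ 2.7 -0.6 -2.3] 0.1
7.06 r 0.5 t 4.3 x -2.2 [ 2.7 -0.6 -2.3] 0.09
7.36 r 1.5 t 3.6 x -1.1 [ 2.8 -0.6 -2.3] -0.08
7.66 r 3.2 t 5.9 x 0.1 [ 3.  -0.6 -2.2] -0.38
(11.52, array([ 0.5324, -0.1673,  0.0685]), array([ 4.2, -0.8, -5.2]), 0.0185)
```

```bash
cat >> h.py <<'E'
def rad(q): return -np.sin(q)*W+np.array([0,0,np.cos(q)])
def tan(q): return -np.cos(q)*W-np.array([0,0,np.sin(q)])
E
python3 - <<'E'
from h import *
q=float(np.load("q.npy")); off=np.load("off.npy")
while q<12.2:
    dq=min(.3,12.25-q); q+=dq
    move_l(grip(q)+off,feed=.1); F=observe()["ft_force"]
    fr,ft,fx=F@rad(q),F@tan(q),F@U
    off=off+np.clip(.00005*fr,-.0012,.0012)*rad(q)
    e=np.array(observe()["eef_pos"])-grip(q)-off
    print(round(q,2),"r %.1f t %.1f x %.1f"%(fr,ft,fx),(off*1000).round(1),"terr %.2f"%(tan(q)@e*1000))
    if ft<-35: break
np.save("off.npy",off);np.save("q.npy",q);print(st())
im,d=get_image("side"); np.save("side1.npy",d); cv2.imwrite("pics/side1.png",im[...,::-1])
E
```

```text
7.96 r 4.9 t 5.5 x -0.4 [ 3.3 -0.7 -2.2] terr 0.74
8.26 r 3.7 t 4.2 x -0.4 [ 3.4 -0.7 -2.3] terr 0.99
8.56 r 2.5 t 4.2 x -0.8 [ 3.5 -0.8 -2.4] terr 1.04
8.86 r 0.5 t 1.4 x 0.3 [ 3.5 -0.8 -2.4] terr 0.38
9.16 r 2.0 t 0.4 x 0.2 [ 3.6 -0.8 -2.5] terr 0.08
9.46 r 0.1 t 1.8 x -0.9 [ 3.6 -0.8 -2.5] terr 0.54
9.76 r 2.0 t 3.4 x -0.9 [ 3.5 -0.8 -2.6] terr 0.61
10.06 r 3.2 t 2.7 x -1.6 [ 3.4 -0.7 -2.7] terr 0.38
10.36 r 2.9 t 2.5 x -3.9 [ 3.3 -0.7 -2.8] terr 0.21
10.66 r 3.4 t 0.0 x -4.5 [ 3.2 -0.7 -2.9] terr 0.07
10.96 r 3.4 t -5.0 x -4.9 [ 3.  -0.6 -2.9] terr -0.14
11.26 r -0.5 t -7.6 x -6.5 [ 3.  -0.6 -2.9] terr -0.66
11.56 r -5.5 t -11.7 x -8.2 [ 3.3 -0.7 -3. ] terr -2.18
11.86 r -5.3 t -13.9 x -9.6 [ 3.4 -0.7 -3.2] terr -5.10
12.16 r 2.4 t -19.5 x -13.2 [ 3.4 -0.7 -3.1] terr -8.21
12.25 r 4.9 t -24.0 x -14.1 [ 3.3 -0.7 -2.9] terr -9.77
(15.89, array([ 0.4719, -0.1516,  0.0951]), array([-26.8,  -8.7,  -2.8]), 0.0184)
```

```bash
python3 - <<'E'
from h import *
off=np.load("off.npy")
move_l(grip(12.5)+off,feed=.05); F=observe()["ft_force"];print("t",F@tan(12.1),st())
p=np.array(observe()["eef_pos"]); move_l(p,feed=.05); print(st())
gripper_to(.085); print(st())
move_l(p+[0,0,.12],feed=.2); print(st())
movep([.513,.374,.26],ori(TY)); print(st())
for n in("side","top"):
    im,d=get_image(n); np.save(n+"1.npy",d); cv2.imwrite(f"pics/{n}1.png",im[...,::-1])
    P=cloud(n,d);B,G,R=[im[...,i].astype(int) for i in(2,1,0)];X,Y,Z=P[...,0],P[...,1],P[...,2]
    m=(R-B>40)&(Z>.115)&(Z<.14)&(abs(Y-.045)<.03)&(abs(X-.53)<.03);q=P[m];print(n,"button",len(q),q.mean(0).round(4),((q.max(0)+q.min(0))/2).round(4))
    m=(Z>.11)&(Z<.14)&(Y>-.01)&(Y<.1)&(abs(X-.53)<.06);print(n,cv2.fitEllipse(cv2.convexHull(P[m][:,:2].astype(np.float32))))
    m=(Z>.08)&(Z<.14)&(R<60)&(G<60)&(B<60)&(Y<-.08)&(Y>-.22)&(abs(X-.53)<.1);q=P[m];print("handle",len(q),q.mean(0).round(4))
s=cv2.imread("pics/side1.png")
cv2.imwrite("pics/d.png",np.hstack([cv2.resize(cv2.imread(f"pics/side1.png")[90:240,180:300],(400,500)),cv2.resize(cv2.imread(f"pics/top1.png")[170:240,195:265],(400,500))]))
E
```

```text
t -23.99417893277485 (16.3, array([ 0.4819, -0.1538,  0.0987]), array([-32.7,  -6.9,   7.4]), 0.0182)
(16.64, array([ 0.474 , -0.1523,  0.0956]), array([-27.2,  -1.3,   6.1]), 0.0182)
(17.3, array([ 0.483 , -0.1539,  0.0995]), array([0.3, 0.4, 0.8]), 0.0853)
(18.05, array([ 0.4814, -0.1535,  0.2177]), array([-0.6,  0.1, -0.3]), 0.0851)
(19.97, array([0.5135, 0.3729, 0.2599]), array([ 0.7, -0.2,  0. ]), 0.0852)
side button 45 [0.532  0.0456 0.1314] [0.5329 0.0493 0.1292]
side ((0.5352015495300293, 0.0487680621445179), (0.08292476832866669, 0.08562207967042923), 131.2601318359375)
handle 6 [ 0.4883 -0.1162  0.0846]
top button 61 [0.53   0.0493 0.131 ] [0.531  0.0487 0.1274]
top ((0.5308042764663696, 0.0491618812084198), (0.08215923607349396, 0.0835878923535347), 87.37259674072266)
handle 0 [nan nan nan]<stdin>:13: RuntimeWarning: Mean of empty slice.
  ret = um.true_divide(
```

View pics/d.png

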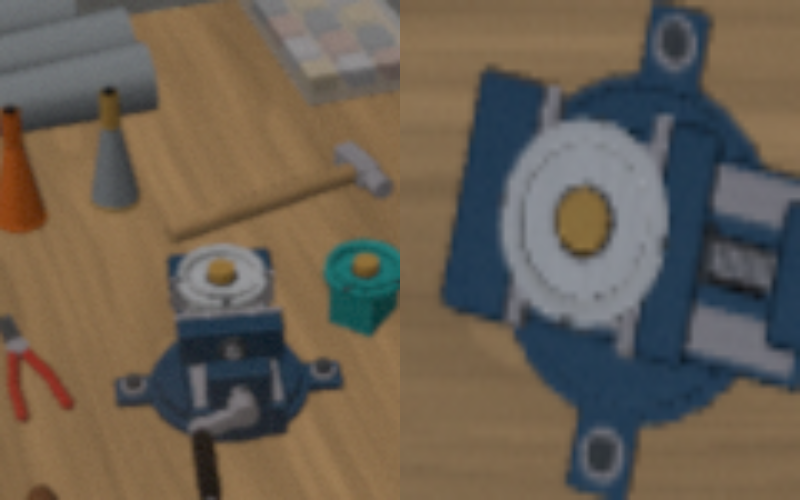

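```bash
python3 - <<'E'
from h import *
c=np.array([.0033,-.0007,0])
for q in(11,11.3,11.6,11.9,12.2):
    print(q,[proj("side",V(x+.000955*q,-.042*np.sin(q),.082+.042*np.cos(q))+c).round(1) for x in(-.2445,-.1625)],[proj("top",V(x+.000955*q,-.042*np.sin(q),.082+.042*np.cos(q))+c).round(1) for x in(-.2445,-.1625)])
s=cv2.imread("pics/side1.png");t=cv2.imread("pics/top1.png")
cv2.imwrite("pics/e.png",np.hstack([cv2.resize(s[190:250,220:280],(400,400)),cv2.resize(t[175:235,255:315],(400,400))]))
E
```

```text
11 [array([241.1, 236.2]), array([238.5, 216.4])] [array([303.5, 231.2]), array([276.1, 225. ])]
11.3 [array([241.7, 232.9]), array([239. , 213.1])] [array([304.1, 230.4]), array([276.4, 224.2])]
11.6 [array([243.6, 229.7]), array([240.8, 210. ])] [array([304.9, 228.5]), array([276.9, 222.2])]
11.9 [array([246.7, 227. ]), array([243.7, 207.3])] [array([305.8, 225.4]), array([277.6, 219.1])]
12.2 [array([250.6, 224.9]), array([247.5, 205.3])] [array([306.7, 221.5]), array([278.5, 215.2])]
```

View pics/e.png

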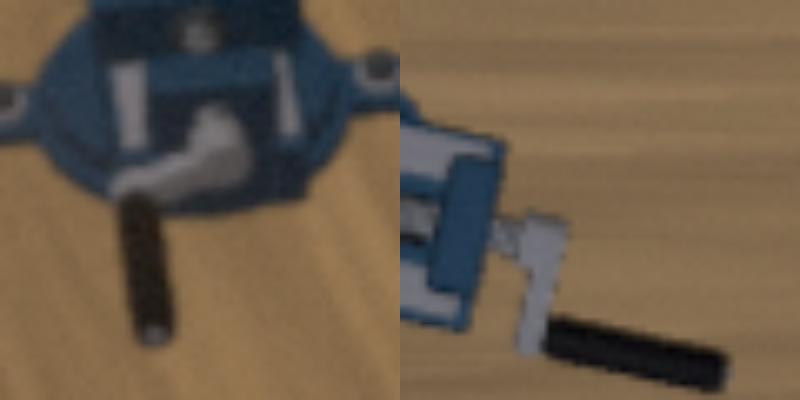

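The handle end is at side (243,240) and top (304,231), which puts the crank at only about 10.8 rad. The pads slipped at 60 N grip, so I'll regrip at 120 N and finish tightening.

```bash
python3 - <<'E'
from h import *
off=np.array([.0033,-.0007,-.003]); q=10.85
movep(grip(q)+off+[0,0,.1],ori(TY)); move_l(grip(q)+off,feed=.15,max_force=15); print(st())
gripper_to(0,f_grip=120); print(st())
while q<12.2:
    q+=.23
    move_l(grip(q)+off,feed=.08); F=observe()["ft_force"]; fr,ft,fx=F@rad(q),F@tan(q),F@U
    e=np.array(observe()["eef_pos"])-grip(q)-off
    print(round(q,2),"r %.1f t %.1f x %.1f"%(fr,ft,fx),"err t %.2f r %.2f"%(tan(q)@e*1000,rad(q)@e*1000))
    off=off+np.clip(.00005*fr,-.001,.001)*rad(q)
np.save("off.npy",off);np.save("q.npy",q);print(st())
s,d=get_image("side");t,d=get_image("top")
cv2.imwrite("pics/f.png",np.hstack([cv2.resize(s[190:250,220:280],(400,400)),cv2.resize(t[175:235,255:315],(400,400))])[...,::-1])
E
```

```text
(22.82, array([ 0.4532, -0.1476,  0.0546]), array([ 0.6,  0.4, -0.1]), 0.0853)
(23.46, array([ 0.4547, -0.1481,  0.0551]), array([5.3, 0.3, 0.7]), 0.0161)
11.08 r -2.3 t -2.2 x -1.6 err t -0.02 r -0.03
11.31 r 1.8 t -5.7 x -5.9 err t -2.14 r 1.97
11.54 r 6.6 t -9.1 x -7.6 err t -5.42 r 3.17
11.77 r 12.7 t -16.0 x -11.0 err t -9.52 r 3.28
12.0 r 19.6 t -25.7 x -13.5 err t -14.05 r 2.04
12.23 r 29.1 t -40.9 x -16.2 err t -18.37 r -0.49
(25.06, array([ 0.4616, -0.1496,  0.0946]), array([-50.5,  -5.8,  13.9]), 0.0162)
```

View pics/f.png

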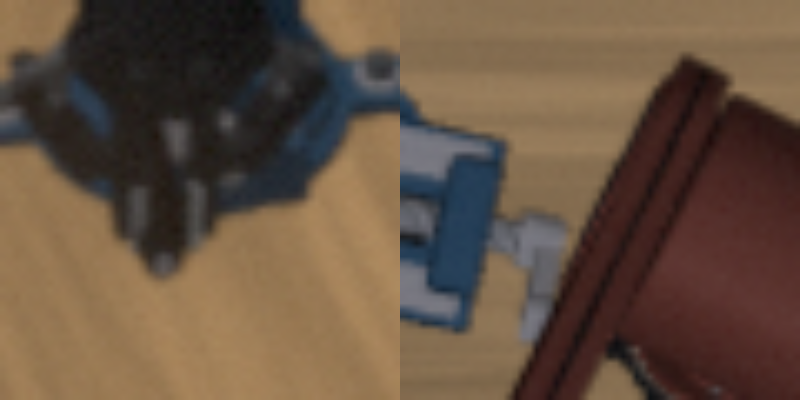

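The handle end at crop (162,265) gives q≈11.6. The lag makes my pull partly radial, so I'll steer the force along the true tangent instead.

```bash
python3 - <<'E'
from h import *
C=V(0,0,0)+[.0033,-.0007,0]
off=np.array([.0033,-.0007,-.003])
def qa():
    p=np.array(observe()["eef_pos"])-C; return 4*np.pi-np.arcsin(np.clip(p@W/.042,-1,1))
lead=.15
for i in range(9):
    a=qa(); p=grip(a)+off; 
    move_l(p+lead*.042*tan(a),feed=.06)
    F=observe()["ft_force"]; a=qa(); print("q %.2f lead %.2f t %.1f r %.1f x %.1f"%(a,lead,F@tan(a),F@rad(a),F@U),st()[1],st()[2])
    if a>12.15 or F@tan(a)<-55: break
    lead+=.07
E
```

```text
q 11.39 lead 0.15 t -14.1 r 19.1 x -10.8 [ 0.4552 -0.1479  0.0863] [-24.8  -5.7  -5.7]
q 11.17 lead 0.22 t -13.3 r 6.7 x -7.0 [ 0.4528 -0.1474  0.0806] [-10.2  -4.9 -12. ]
q 11.00 lead 0.29 t -14.2 r 1.3 x -5.7 [ 0.4519 -0.1472  0.0768] [ -2.5  -5.3 -14.2]
q 11.00 lead 0.36 t -13.0 r -3.3 x -3.9 [ 0.4515 -0.1471  0.0742] [  2.5  -4.5 -13. ]
q 11.00 lead 0.43 t -12.4 r -1.9 x -4.3 [ 0.4519 -0.1472  0.0777] [  1.   -4.6 -12.4]
q 11.10 lead 0.50 t -12.7 r -5.2 x -2.8 [ 0.4524 -0.1472  0.0809] [  3.2  -3.6 -13.1]
q 11.34 lead 0.57 t -11.0 r -6.8 x -3.6 [ 0.4546 -0.1477  0.0877] [  1.8  -4.1 -12.7]
q 11.64 lead 0.64 t -15.0 r -7.2 x -6.8 [ 0.4605 -0.1488  0.0975] [ -4.6  -6.  -16.3]
q 11.97 lead 0.71 t -20.8 r 4.0 x -9.2 [ 0.4702 -0.1509  0.1055] [-21.   -5.   -8.3]
```

```bash
python3 - <<'E'
from h import *
print(st())
s,d=get_image("side")
cv2.imwrite("pics/g.png",cv2.resize(s[190:250,220:280],(480,480),interpolation=cv2.INTER_CUBIC)[...,::-1])
E
```

```text
(28.01, array([ 0.4702, -0.1509,  0.1055]), array([-21. ,  -5. ,  -8.3]), 0.016)
```

View pics/g.png

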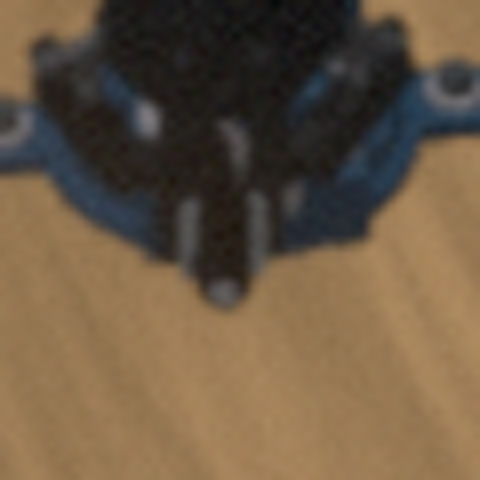

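The handle end at (248,226) matches the pad estimate of q≈11.97, so this time it did turn. One more short push for margin along x, where the pads bear positively.

```bash
python3 - <<'E'
from h import *
C=V(0,0,0)+[.0033,-.0007,0]
def qa():
    p=np.array(observe()["eef_pos"])-C; return 4*np.pi-np.arcsin(np.clip(p@W/.042,-1,1))
p=grip(11.64)+[.0033,-.0007,-.003]+.71*.042*tan(11.64)  # last command
for i in range(6):
    p=p+[.004*U[1],-.004*U[0],-.0005]; move_l(p,feed=.06); F=observe()["ft_force"]; a=qa()
    print("q %.2f t %.1f r %.1f"%(a,F@tan(a),F@rad(a)),st())
    if a>12.22 or F@tan(a)<-50: break
hold(.25); print(qa(),st())
# unload, release
e=np.array(observe()["eef_pos"]); gripper_to(.085); e=np.array(observe()["eef_pos"]); move_l(e+[0,0,.09],feed=.25)
s,d=get_image("side"); cv2.imwrite("pics/i.png",cv2.resize(s[190:250,220:280],(480,480),interpolation=cv2.INTER_CUBIC)[...,::-1]); print(st())
E
```

```text
q 12.02 t -24.6 r 20.5 (28.31, array([ 0.4719, -0.1514,  0.1056]), array([-33.2,  -4.1,   4.7]), 0.0157)
q 12.12 t -27.9 r 32.2 (28.56, array([ 0.4754, -0.1524,  0.1066]), array([-40.5,  -2.4,  17. ]), 0.0161)
q 12.27 t -29.8 r 38.8 (28.81, array([ 0.4812, -0.1537,  0.1084]), array([-40.8,  -0.3,  28.4]), 0.0159)
12.274005052362645 (29.06, array([ 0.4813, -0.1537,  0.1085]), array([-40.4,  -0.8,  27. ]), 0.016)
(30.3, array([ 0.4907, -0.1544,  0.1986]), array([-0.8, -0.2, -0.8]), 0.0848)
```

View pics/i.png

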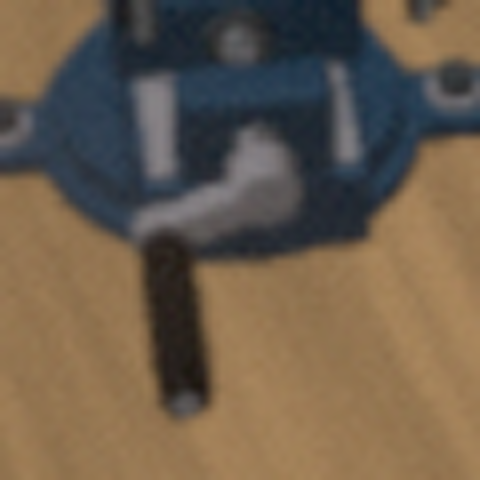

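The handle end is back at (243.4,240), the same place as after the first release. That means the screw springs back to where its friction (about 4 N at the handle) balances the clamp load, about 0.2 rad past contact. That balance corresponds to well over 25 N at the jaw. Now for the pipe.

```bash
python3 - <<'E'
from h import *
P0=np.array([.511,.374,0])
move_l(np.array(observe()["eef_pos"])+[0,0,.05],feed=.25)
movep(P0+[0,0,.19],ori(TY)); move_l(P0+[0,0,.099],feed=.12,max_force=10); print(st())
gripper_to(0,f_grip=120); print(st())
e=np.array(observe()["eef_pos"]); move_l(e+[0,0,.12],feed=.2); print(st())
D=np.array([.0218,-.325,0])
movep(np.array([P0[0]+D[0],P0[1]+D[1],.255]),ori(TY)); hold(.2); print(st())
for n in("side","top"):
    im,d=get_image(n); np.save(n+"2.npy",d); cv2.imwrite(f"pics/{n}2.png",im[...,::-1])
s,t=cv2.imread("pics/side2.png"),cv2.imread("pics/top2.png")
cv2.imwrite("pics/j.png",np.hstack([cv2.resize(s[90:220,190:310],(400,433)),cv2.resize(t[150:250,180:272],(400,433))]))
E
```

```text
(33.48, array([0.5117, 0.3743, 0.1   ]), array([-0.9, -0.2,  0.5]), 0.0851)
(34.1, array([0.5111, 0.3742, 0.0995]), array([-0.4,  0.4,  3.5]), 0.0198)
(34.85, array([0.5103, 0.3737, 0.2177]), array([ 0.3,  0.7, -2.5]), 0.0199)
(36.29, array([0.5328, 0.0501, 0.2548]), array([-0.6, -0.2, -1.7]), 0.0202)
```

View pics/j.png

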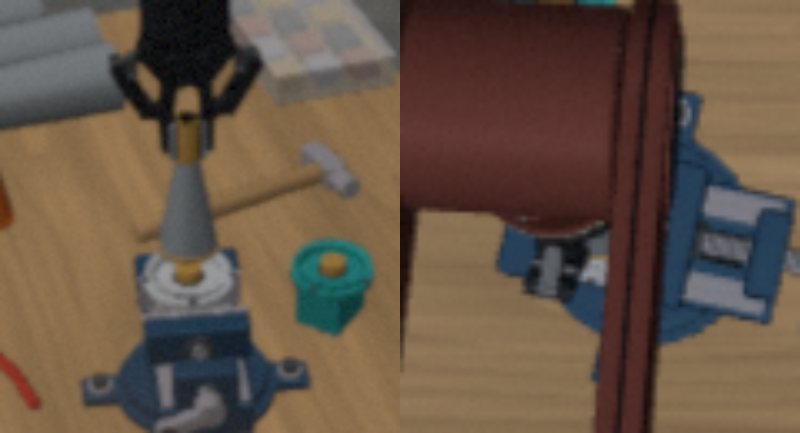

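The resonator hangs upright over the nest at (188,200) in the left half. Next: cone fit in the side view, then lower and press.

```bash
python3 - <<'E'
from h import *
from scipy.optimize import least_squares
def fit(P,zb,g):
    X,Y,Z=P[...,0],P[...,1],P[...,2]-zb
    m=(abs(X-g[0])<.045)&(abs(Y-g[1])<.045)&(Z>.012)&(Z<.09); q=P[m];z=Z[m]
    rr=np.interp(z,[.005,.095],[.0275,.0105])
    f=lambda c: np.hypot(q[:,0]-c[0]-c[2]*(z-.05),q[:,1]-c[1]-c[3]*(z-.05))-rr
    r=least_squares(f,[*g,0,0],loss="soft_l1",f_scale=.001);return r.x.round(4),len(q),np.median(abs(r.fun)).round(4)
print("start",fit(cloud("side",np.load("side1.npy")),0,[.513,.374]))
print("held",fit(cloud("side",np.load("side2.npy")),.1555,[.535,.049]))
P=cloud("side",np.load("side1.npy"));m=(P[...,2]>.11)&(P[...,2]<.14)&(abs(P[...,1]-.045)<.055)&(abs(P[...,0]-.53)<.06);q=P[m]
r=least_squares(lambda c:np.maximum(np.hypot(q[:,0]-c[0],q[:,1]-c[1])-.042,0),[.53,.045]);print("nest in-circle",r.x)
E
```

```text
start (array([ 0.5133,  0.374 , -0.032 , -0.0393]), 226, np.float64(0.002))
held (array([ 0.5353,  0.05  ,  0.0029, -0.0187]), 331, np.float64(0.0013))
nest in-circle [0.53508934 0.04866042]
```

```bash
python3 - <<'E'
from h import *
e=np.array(observe()["eef_pos"])+[0,-.001,0]; e[:2]=[.5328,.0490]
move_l([e[0],e[1],.238],feed=.06,max_force=12); print(st())
z=.238
while z>.205:
    z-=.002; move_l([e[0],e[1],z],feed=.04); F=observe()["ft_force"]; print(round(z,3),st())
    if F[2]>32: break
E
```

```text
(36.83, array([0.5323, 0.049 , 0.2372]), array([ 1.2, -0.1, -2.4]), 0.0199)
0.236 (37.08, array([0.5329, 0.0489, 0.2361]), array([ 0.3,  0.3, -1.6]), 0.0196)
0.234 (37.33, array([0.5327, 0.049 , 0.2339]), array([ 0.2, -0.8, -1.9]), 0.0198)
0.232 (37.58, array([0.5327, 0.049 , 0.2318]), array([-1.1, -0.7, -2.4]), 0.0195)
0.23 (37.83, array([0.533 , 0.049 , 0.2306]), array([-0.8,  0.8,  2.3]), 0.0195)
0.228 (38.08, array([0.5331, 0.049 , 0.2283]), array([-1. , -0.3,  3.3]), 0.0193)
0.226 (38.33, array([0.5331, 0.049 , 0.2262]), array([-0.5,  0. ,  3.7]), 0.0195)
0.224 (38.58, array([0.5331, 0.049 , 0.2243]), array([ 0.2, -0.4,  4.6]), 0.0196)
0.222 (38.83, array([0.5331, 0.049 , 0.2224]), array([-0.8, -0.3,  6. ]), 0.0197)
0.22 (39.08, array([0.5331, 0.049 , 0.2205]), array([-0.7, -0.2,  5.8]), 0.0195)
0.218 (39.33, array([0.5332, 0.049 , 0.2194]), array([-2.6,  0.4,  9.9]), 0.0196)
0.216 (39.58, array([0.5334, 0.0491, 0.2194]), array([-6.,  1., 20.]), 0.0196)
0.214 (39.83, array([0.5337, 0.0491, 0.2194]), array([-10.9,   1.4,  29.7]), 0.0197)
0.212 (40.08, array([0.5339, 0.0491, 0.2194]), array([-15.2,  -0.1,  39.3]), 0.0196)
```

Hard stop at z=0.2194, about 11.5 mm below first ejector contact, with force rising and no slip. I'll ease to about 28 N, check pose and stillness, and take the last picture.

```bash
python3 - <<'E'
from h import *
from scipy.optimize import least_squares
move_l([.5328,.0490,.2143],feed=.02); hold(.4); a=st(); hold(.5); print(a,st(),observe()["torque"].round(2))
im,d=get_image("side"); P=cloud("side",d); zb=.120
X,Y,Z=P[...,0],P[...,1],P[...,2]-zb
m=(abs(X-.535)<.045)&(abs(Y-.049)<.045)&(Z>.014)&(Z<.09); q=P[m];z=Z[m]
rr=np.interp(z,[.005,.095],[.0275,.0105])
r=least_squares(lambda c: np.hypot(q[:,0]-c[0]-c[2]*(z-.05),q[:,1]-c[1]-c[3]*(z-.05))-rr,[.535,.049,0,0],loss="soft_l1",f_scale=.001);print(r.x.round(4))
cv2.imwrite("pics/k.png",cv2.resize(im[110:230,190:310],(600,600),interpolation=cv2.INTER_CUBIC)[...,::-1])
E
```

```text
(40.74, array([0.5336, 0.0491, 0.2194]), array([-11.1,   0.5,  28.4]), 0.0196) (41.24, array([0.5336, 0.0491, 0.2194]), array([-9.8,  0.1, 28.5]), 0.0195) [0.06 2.23 0.01]
[ 0.5356  0.0493  0.0177 -0.0036]
```

View pics/k.png

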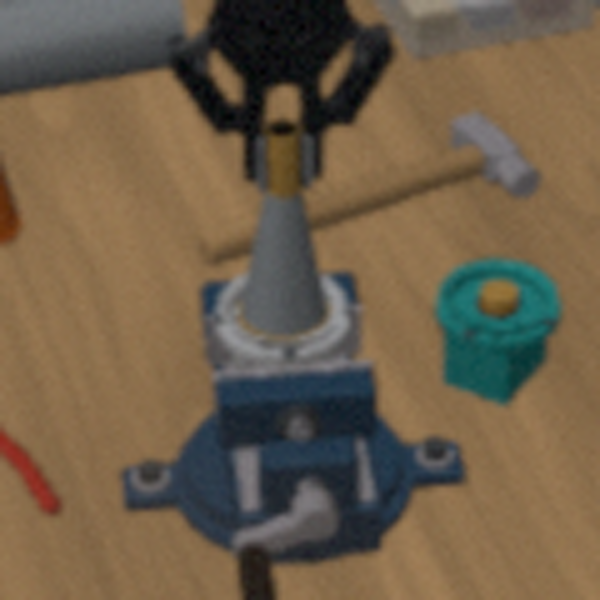

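The cap is seated in the cup (283,320) and the pipe is upright. There's about 10 N of sideways load, so I'll relieve it and check tool tilt before handing in.

```bash
python3 - <<'E'
from h import *
from scipy.spatial.transform import Rotation as R
def show():
    o=observe(); ax=R.from_euler("xyz",o["tcp_rot"]).as_matrix()[:,0]; print(st(),"tool axis",ax.round(4),o["torque"].round(2)); return o["ft_force"]
F=show(); x=.5328
for i in range(4):
    x-=.001; move_l([x,.0490,.2143],feed=.02); F=show()
    if F[0]>-4: break
hold(.5); F=show()
if F[2]>18: job_done(); print("done")
E
```

```text
(41.29, array([0.5336, 0.0491, 0.2194]), array([-9.9,  0.9, 29.5]), 0.02) tool axis [ 3.4e-03 -2.0e-04 -1.0e+00] [0.13 2.21 0.02]
(41.54, array([0.5332, 0.0491, 0.2193]), array([-7.8,  0.1, 26.9]), 0.0197) tool axis [ 5.e-03 -3.e-04 -1.e+00] [ 0.07  1.6  -0.02]
(41.79, array([0.5328, 0.049 , 0.2192]), array([-4.9,  0.5, 24.3]), 0.0198) tool axis [ 6.4e-03 -2.0e-04 -1.0e+00] [ 0.09  1.09 -0.04]
(42.04, array([0.5326, 0.0491, 0.2193]), array([-0.9,  0.7, 22.4]), 0.0194) tool axis [ 8.4e-03 -1.0e-04 -1.0e+00] [0.14 0.53 0.04]
(42.54, array([0.5327, 0.0491, 0.2193]), array([-1.2,  1.9, 22.1]), 0.0195) tool axis [ 8.3e-03 -1.0e-04 -1.0e+00] [ 0.09  0.58 -0.04]
the job is handed in; nothing more can be done
done
```

I tightened the vise on the nest, pressed the small resonator cap-down onto the nest floor, and handed the job in at 42.5 s with it still held down. I had no way to measure the final jaw force, so that judged condition is not confirmed.

**Vise:** I cranked it to about 12.2 rad, with roughly 30 N along the turn at the handle.
- **First try:** it went wrong at 60 N grip. After release the crank read only about 10.7–10.8 rad, so I gripped again at 120 N.
- **After the second release:** the crank sprang back to the same 10.7 rad or so, about 0.2 rad past where the nest should meet both jaws. I took that as the point where screw friction balances the clamp load, which I estimate at well over 25 N on the jaw.

**Pressing:**

| Check | Reading |
|---|---|
| Travel from first ejector contact to hard stop | about 11.5 mm; the tool then stayed at z = 0.2193 m with no slip |
| Downward force at hand-in | about 22 N on the tool sensor, 24 N allowing for the pipe's weight |
| Sideways force at hand-in | about 1 N, eased from 10 N just before |
| Tool tilt at hand-in | 0.008 rad |
| Pipe tilt, camera fit before easing the sideways force | about 0.018 rad (limit 0.035), a noisy fit and not repeated |
| Cap centring over the nest, same camera | within about 1 mm |

The two cameras disagreed by about 3–4 mm in world x. I placed the pipe using positions measured relative to the nest in each camera, and those agreed. I didn't go near the other pipe, the hammer or the mallet with the gripper low, but I made no separate check that they stayed put.

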